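# Close up the dried-fruit stall: till drawer and sample case

## Task

Close the stall counter for a short break by pushing with the fingertips: first push the open till drawer fully shut, smoothly and without slamming it, then slide the cover of the sample case fully shut; its red ridge is there to push against. Nothing needs grasping, and nothing may be picked up or taken out: the coin bowl stays upright in the drawer and rides in with it, and the other goods on the counter stay where they are.

Things in the scene. Friction and masses are not known exactly. Their poses are not given: they have to be found in the camera images.
- till: Fixed dark steel till housing, 280 mm deep (its x), 260 mm wide (its y), 90 mm high, open at the front. Origin: on the table, under the middle of the housing's front edge; x points into the housing (the way the drawer shuts), y to its left, z up. Its yaw varies up to 0.25 rad, and till and case may stand on either side of each other.
- till_drawer (a joint): How far the till drawer is pulled out, m: 0 fully shut (solid stop, no spring or latch), starts 0.10 to 0.15, at most 0.16; opens along the till's -x. The drawer (0.8 kg) slides with about 2 N of friction plus 6 N per m/s and stays where left. Its open tray is 250 mm long, 236 mm wide, walls 5 mm thick with tops 61 mm above the table.
- till_front (a point): Middle of the outer face of the drawer's flat white front panel, 44 mm above the table, moving with the drawer; axes as the till's. The panel is 256 mm wide, 15 mm thick, spans 8 to 80 mm above the table and has no handle; with the drawer shut its outer face lies 15 mm in front of the housing.
- till_floor (a point): Middle of the upper side of the drawer's floor, 16 mm above the table, moving with the drawer; axes as the till's.
- bowl: Loose blue coin bowl, 70 mm across, 35 mm high, about 0.15 kg, standing in the open part of the drawer. Origin: centre of its underside, z up.
- case: Fixed white sample case, 200 mm in its x, 260 mm in its y, its walls 80 mm high, holding small packs. Aluminium rails along its two edges in x stand 89 mm high. A fixed clear pane closes its +y half. Origin: on the table under its centre, z up. Its yaw varies up to 0.25 rad.
- case_cover (a joint): How far the sliding cover is open, m: 0 fully shut (solid stop, no spring or latch), starts 0.08 to 0.12, 0.125 at most. It opens along the case's +y (over the fixed pane) and shuts along -y. It slides with about 1.5 N of friction plus 5 N per m/s, and stays where it is left.
- case_ridge (a point): Top middle of the red ridge on the cover, 115 mm above the table; moves with the cover, axes as the case's. Ridge: 120 mm long in x, 10 mm thick in y, 26 mm high, near the cover's leading (-y) edge. Cover: clear panel edged in blue, 200 x 135 mm, upper side 89 mm above the table, with 113 mm of flat panel on the ridge's +y side. Shut, the point is at y = -0.118 in the case's frame.
- jar: Loose amber jar with a brass cap, 64 mm across, 100 mm high, between the robot and the two fixtures. Origin: centre of its underside.
- cup: Loose paper cup, 70 mm across, 85 mm high, standing on top of the till housing. Origin: centre of its underside.
- bottle: Loose clear bottle with a white cap, 66 mm across, 190 mm high, to the left. Origin: centre of its underside.
- carton: Loose yellow carton, 70 x 100 x 130 mm high, to the right. Origin: centre of its underside.
- tin: Loose red tin, 72 mm across, 80 mm high, far to the left. Origin: centre of its underside.
Mind the look-alikes: they are no part of the job. There is more than one size of the bowl; the job needs the largest.

How it is judged:
On the way, in this order (a step that is already met when the one before it is completed fails the run):
1. the till drawer is pushed fully shut while the case is still open (value of joint till_drawer below 0.004 m and value of joint case_cover above 0.03 m), for 0.2 s.
2. the cover of the sample case is pushed fully shut (value of joint case_cover below 0.004 m), for 0.2 s.
At the end, for the whole second after the job is handed in: Drawer and cover are both within 4 mm of fully shut, the bowl stands upright and still on the drawer's floor, and jar, cup, bottle, carton and tin are within 20 mm of where they stood (value of joint each of till_drawer, case_cover below 0.004 m and angle between bowl's own z axis and vertical below 0.2 rad and z of bowl in the frame of till_floor between -0.008 and 0.01 m and linear speed of bowl below 0.02 m/s and distance of each of jar, cup, bottle, carton, tin from where it was at the start of the episode below 0.02 m); the robot touches nothing.
It fails at once if the coin bowl is lifted more than 15 mm off the drawer's floor or tipped over by more than 0.5 rad (z of bowl in the frame of till_floor above 0.015 m or angle between bowl's own z axis and vertical above 0.5 rad).
It fails at once if the till drawer is slammed: it shuts faster than 0.5 m/s (velocity of joint till_drawer below -0.5 m/s).
It fails at once if jar, cup, bottle, carton or tin is shifted or lifted by more than 30 mm (distance of any of jar, cup, bottle, carton, tin from where it was at the start of the episode above 0.03 m).
It also fails if it takes over 51 s, if anything falls off the work surface, if the arm or the gripper's body presses on something with over 40 N, if the wrist force passes 120 N, or if a joint passes its speed limit or range.

## Robot

A 7-joint arm with a two-finger parallel gripper is mounted at the origin on the work surface. World frame = base frame: x ahead of the robot, y to its left, z up, the work surface at z = 0. Lengths are in m, angles in rad, forces in N, time in s.
With the tool pointing down it reaches from about 0.4 to 0.85 m from the base axis. Payload 10.4 kg.
Tool frame: the origin (TCP) lies at the very end of the fingers, on their centre line; the grasp point (between the pads) lies 19 mm behind it; z points along the fingers, y is the line along which they close (so a half turn about z gives the same grasp; the last joint's range is limited). The gripper opens to 87 mm and grips with 3 to 60 N. Pads are 19 mm wide; open, the fingers measure 117 mm over their backs; the gripper's body (75 mm by 190 mm) begins 51 mm behind the grasp point.
Start: joints at [1.204, 0.332, -0.065, 1.46, 0.022, 1.35, -0.088], TCP at [0.211, -0.588, 0.223] pointing down, gripper open.
Joint ranges: [-2.6, 2.6], [-0.5, 2.12], [-1.47, 1.34], [0.16, 2.42], [-1.27, 4.41], [0.06, 2.06], [-2.6, 2.6]. Speed limits (rad/s): [2.22, 2.22, 2.79, 2.79, 3.14, 3.14, 3.14].

## Interface

Orientations are given as a unit quaternion [x, y, z, w].
In Python, from bench import * gives the robot as it stands.
- The arm moves only by the tool carry_out, never from a script. Its argument "deltas" is a list of rows, each an object with "hand": the finger opening in mm, from 0 to 87; "dp": the shift along the tool's x, y, z each as a share of 250 mm, from -1 to 1, a list of three; "spin": the turn about the tool's z as a share of pi rad, from -1 to 1. In form: [{"hand": hand, "dp": [dx, dy, dz], "spin": spin}, ...]. A call has 1 to 20 rows; each row is the pose to reach, as a shift and turn from the pose commanded when the call began, along the tool's axes at that moment, turning the shorter way round; what a row does not reach only later rows make up. A row lasts 1/10 s, in which the tool goes at most 50 mm and 8.59 degrees, less where a joint would pass 70% of its speed; a pose out of reach is approached as far as the arm can. A call with a number of a shift or a turn outside -1 to 1 is refused whole. A call with a gripper value outside its range is refused whole. The fingers move at their own pace and stop on an object; "force" is the grip in N (left out, the last holds). Time passes only in rows, so rows that repeat a pose let the fingers close. It gives the time, the measured TCP pose, the force, the opening and the grip force at its end, in the units of the state.
- read_state(): the state, without advancing time (a new reading comes with each control period).
- camera(name): name is "scene" or "top" or "wrist"; returns the picture (384x512x3 uint8, red, green, blue); there is no depth.
- get_calibration(name): a dict with "fx", "fy", "cx", "cy" (pixels), "k1" (the pictures are not rectified: a ray, as slopes to the right and down, at radius r is drawn at 1 + k1 r^2 times it, then the intrinsics apply), "R" (3x3) and "t" (3): a world point X has camera coordinates R X + t; the wrist camera has in their place "mount" (4x4, takes a point from camera to tool coordinates, whose origin is the TCP and whose axes are the flange's). Camera axes: x right, y down, z forward; pixel columns grow to the right and rows downward; lengths in m; the calibration is good to about 2 mm. A picture is of the moment at which its call begins: read the wrist's pose just before it. get_calibration takes no time and is no camera call.
- close_job(): hands the job in; it is judged then, once.
The state is a dict: "time": time; "joint_positions": joint angles; "joint_vel": joint speeds; "joint_torque": joint torques, N m; "ee_pos": TCP position; "eef_rot": TCP orientation; "ft_force": force on the tool from outside, world axes, zero at the start; "torque": the same for the moment, N m; "width": finger opening in m; "grip_force": force on a finger pad.
Only numpy, scipy, OpenCV 4.12 (cv2) and the standard library are available. Lean on these libraries where they do the work, as an engineer would, in place of code of your own. Each camera call takes 0.05 s, during which the arm holds its last target. There are 200 camera calls.

## Working session

There is one attempt and no reset: what is moved stays moved. The work goes in short steps, Python scripts to look and compute and a tool call to move; the robot and the scene stay as the last step left them, time stands still between calls to the robot, and variables do not carry over. Pictures are saved under pics/ and viewed, at most 10 in all, crops included, and the job is handed in when it is done.

Besides the shell and the picture viewer there is one more tool, called after "Request:" by a JSON object that holds its "name" and its "arguments", one argument or row to a line. carry_out: Moves the arm, as the interface text tells. Its arguments: {"type":"object","properties":{"deltas":{"type":"array","items":{"type":"object","properties":{"hand":{"type":"number"},"dp":{"type":"array","items":{"type":"number","minimum":-1,"maximum":1}},"spin":{"type":"number","minimum":-1,"maximum":1}}}},"force":{"type":"number"}},"required":["deltas"]}

```bash
mkdir -p pics && cat > h.py <<'E'
from bench import *
import numpy as np, cv2
from scipy.spatial.transform import Rotation as Rn
def ray(name,u,v,st=None):
    c=get_calibration(name)
    K=np.array([[c['fx'],0,c['cx']],[0,c['fy'],c['cy']],[0,0,1.]])
    p=cv2.undistortPoints(np.array([[[u,v]]],float),K,np.array([c['k1'],0,0,0,0.]))[0,0]
    d=np.array([p[0],p[1],1.])
    if name=='wrist':
        M=np.array(c['mount']);R=Rn.from_quat(st['eef_rot']).as_matrix()
        return R@M[:3,3]+np.array(st['ee_pos']),R@M[:3,:3]@d
    R=np.array(c['R']);t=np.array(c['t'])
    return -R.T@t,R.T@d
def onz(name,u,v,z,st=None):
    o,d=ray(name,u,v,st);return o+d*(z-o[2])/d[2]
E
python3 - <<'E'
from h import *
s=read_state();print({k:np.round(v,3) for k,v in s.items()})
for n in('scene','top'):
    im=camera(n);cv2.imwrite(f'pics/{n}0.png',im[:,:,::-1]); 
    print(n,onz(n,256,192,0),ray(n,256,192)[0])
E
for n in scene top; do python3 -c "
import cv2;a=cv2.imread('pics/${n}0.png');cv2.imwrite('pics/${n}0b.png',cv2.resize(a,(800,600),interpolation=cv2.INTER_CUBIC))"; done
```

```text
{'time': np.float64(0.0), 'joint_positions': array([ 1.204,  0.333, -0.065,  1.461,  0.022,  1.35 , -0.089]), 'joint_vel': array([-0.002,  0.001, -0.   , -0.   ,  0.002,  0.001, -0.001]), 'joint_torque': array([ 1.0000e-03, -6.2327e+01,  2.5000e-02, -3.8990e+01, -6.1000e-02,
        4.0000e-02,  0.0000e+00]), 'ee_pos': array([ 0.211, -0.588,  0.222]), 'eef_rot': array([ 0.985,  0.171, -0.   , -0.001]), 'ft_force': array([-0.148, -0.499,  0.23 ]), 'torque': array([-0.027,  0.01 ,  0.02 ]), 'grip_force': np.float64(0.0), 'width': np.float64(0.087)}
scene [ 0.5248654  -0.06353939  0.        ] [0.83414682 0.5091883  0.99284439]
top [ 0.56373893 -0.02540106  0.        ] [ 0.34643995 -0.00216969  1.18079427]
```

View pics/top0b.png

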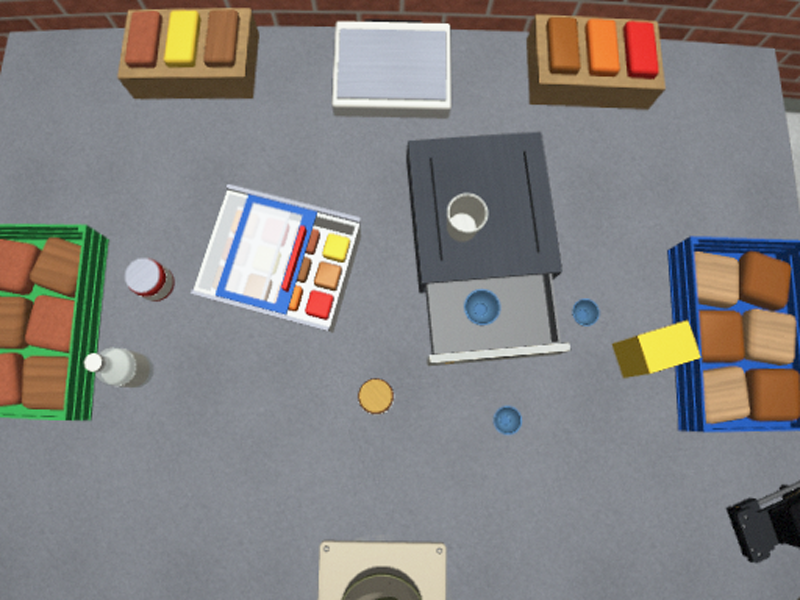

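View pics/scene0b.png

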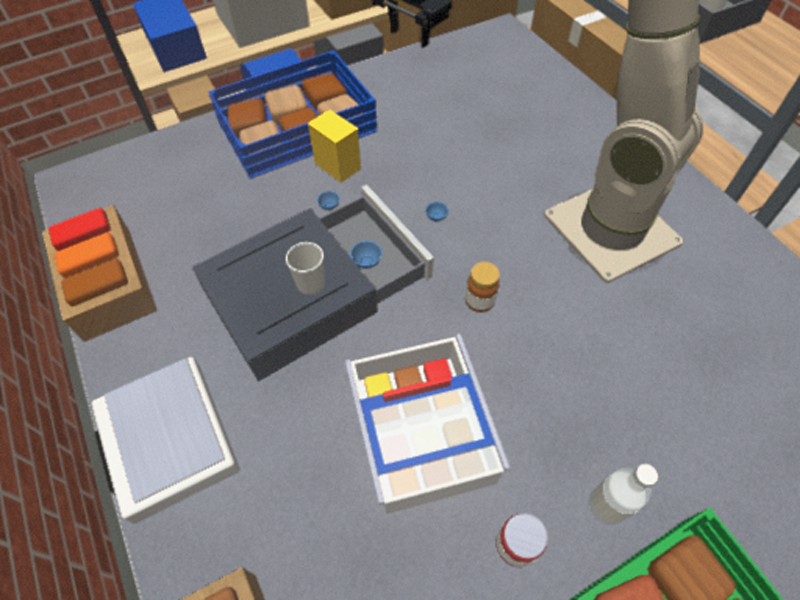

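The top view (800-px scale) shows the drawer panel's front edge from (430,361) to (568,349), the ridge around (293,258), the jar at (376,396) and the cup at (467,213). The bowl for the job is at (482,307), and the two smaller bowls at (585,312) and (507,420) are decoys. The scene view shows the ridge around (418,387) and the panel at (397,230).

```bash
cat > m.py <<'E'
from h import *
def tri(a,b):
    o1,d1=ray('top',*a);o2,d2=ray('scene',*b)
    k=np.linalg.lstsq(np.stack([d1,-d2],1),o2-o1,rcond=None)[0]
    p,q=o1+k[0]*d1,o2+k[1]*d2;return (p+q)/2,np.linalg.norm(p-q)
def roi(m,x0,y0,x1,y1):
    z=np.zeros_like(m);z[y0:y1,x0:x1]=m[y0:y1,x0:x1]
    n,l,s,c=cv2.connectedComponentsWithStats(z.astype(np.uint8));i=1+np.argmax(s[1:,4]);return (l==i).astype(np.uint8)
def load(n):
    im=cv2.imread(n);return im,cv2.cvtColor(im,cv2.COLOR_BGR2HSV)
def box(m):
    c=max(cv2.findContours(m,0,2)[0],key=cv2.contourArea);r=cv2.minAreaRect(c);return r,cv2.boxPoints(r)
def red(h): return ((h[...,0]<6)|(h[...,0]>174))&(h[...,1]>150)&(h[...,2]>90)
E
python3 - <<'E'
from m import *
t,th=load('pics/top0.png');s,sh=load('pics/scene0.png')
rt=roi(red(th),176,138,199,192);rs=roi(red(sh),240,236,290,258)
for m in(rt,rs): print('ridge',box(m)[0],m.sum())
print('ridge tri',tri(box(rt)[0][0],box(rs)[0][0]))
b=box(rt)[1];P=np.array([onz('top',*p,0.115)[:2] for p in b]);print('ridge corners',P.round(3))
w=(th[...,2]>190)&(th[...,1]<40)
pt=roi(w,268,215,370,236);r,b=box(pt);print('panel',r,b,pt.sum());print(np.array([onz('top',*p,0.08)[:2] for p in b]).round(3))
ws=(sh[...,2]>175)&(sh[...,1]<45)
ps=roi(ws,225,115,280,180);r2,b2=box(ps);print('panel scene',r2,b2,ps.sum());print('tri',tri(r[0],r2[0]))
B=lambda h:(h[...,0]>95)&(h[...,0]<115)&(h[...,1]>110)
def loc(n,u,v,z):return onz(n,u*.64,v*.64,z).round(3)
print('jar',loc('top',376,396,.1),loc('scene',485,275,.1));print('cup',loc('top',467,213,.175));print('carton',loc('top',670,347,.13));print('bowl',loc('top',482,307,.05),'dec',loc('top',507,420,.02))
print('case corners z.089',[loc('top',*p,.089)[:2] for p in((228,186),(359,218),(331,328),(194,292))])
print('till top',[loc('top',*p,.09)[:2] for p in((408,142),(541,133),(561,272),(418,290))])
st=read_state();print(Rn.from_quat(st['eef_rot']).as_matrix().round(3))
E
```

```text
ridge ((187.85946655273438, 164.95675659179688), (4.411288261413574, 41.76019287109375), 17.10272979736328) 184
ridge ((266.1791687011719, 243.05255126953125), (11.025136947631836, 43.868927001953125), 76.60750579833984) 239
ridge tri (array([0.61562862, 0.16444356, 0.12206542]), np.float64(0.005438693971451277))
ridge corners [[0.56  0.187]
 [0.675 0.159]
 [0.672 0.147]
 [0.557 0.176]]
panel ((319.5262756347656, 225.30206298828125), (4.851258277893066, 89.35845184326172), 85.03025817871094) [[274.80487 226.7561 ]
 [363.8274  219.01501]
 [364.24768 223.84802]
 [275.22516 231.58911]] 434
[[ 0.452 -0.078]
 [ 0.477 -0.33 ]
 [ 0.463 -0.331]
 [ 0.438 -0.079]]
panel scene ((253.839599609375, 141.68869018554688), (62.965248107910156, 3.992918014526367), 47.48955535888672) [[231.09431 119.8302 ]
 [234.0377  117.13208]
 [276.5849  163.54718]
 [273.64148 166.2453 ]] 253
tri (array([ 0.45716908, -0.20334608,  0.07457977]), np.float64(0.002483322090115576))
jar [0.376 0.016 0.1  ] [0.382 0.024 0.1  ]
cup [ 0.685 -0.134  0.175]
carton [ 0.465 -0.497  0.13 ]
bowl [ 0.544 -0.177  0.05 ] dec [ 0.337 -0.227  0.02 ]
case corners z.089 [array([0.759, 0.302]), array([0.7  , 0.054]), array([0.494, 0.098]), array([0.555, 0.35 ])]
till top [array([ 0.853, -0.034]), array([ 0.879, -0.29 ]), array([ 0.605, -0.318]), array([ 0.566, -0.056])]
[[ 0.941  0.337 -0.   ]
 [ 0.337 -0.941  0.001]
 [-0.    -0.001 -1.   ]]
```

Request:
{"name": "carry_out", "arguments": {
  "deltas": [
    {"hand": 0,"dp": [0.1,-0.1,0],"spin": 0.02},
    {"hand": 0,"dp": [0.2,-0.21,0],"spin": 0.04},
    {"hand": 0,"dp": [0.32,-0.33,0],"spin": 0.06},
    {"hand": 0,"dp": [0.44,-0.45,0],"spin": 0.078},
    {"hand": 0,"dp": [0.54,-0.55,0],"spin": 0.078},
    {"hand": 0,"dp": [0.6,-0.61,0],"spin": 0.078},
    {"hand": 0,"dp": [0.6,-0.61,0],"spin": 0.078}
  ]
}}

```text
time: 0.8
ee_pos: [0.3023, -0.3915, 0.2226]
eef_rot: [0.999, 0.052, 0.0, -0.0]
ft_force: [0.2, -1.1, 0.2]
width: 0.0389
grip_force: 0.0
```

Request:
{"name": "carry_out", "arguments": {
  "deltas": [
    {"hand": 0,"dp": [0.07,-0.12,0],"spin": 0},
    {"hand": 0,"dp": [0.16,-0.27,0],"spin": 0},
    {"hand": 0,"dp": [0.26,-0.44,0],"spin": 0},
    {"hand": 0,"dp": [0.35,-0.6,0],"spin": 0},
    {"hand": 0,"dp": [0.41,-0.7,0],"spin": 0},
    {"hand": 0,"dp": [0.43,-0.73,0.05],"spin": 0},
    {"hand": 0,"dp": [0.43,-0.73,0.2],"spin": 0},
    {"hand": 0,"dp": [0.43,-0.73,0.35],"spin": 0},
    {"hand": 0,"dp": [0.43,-0.73,0.5],"spin": 0},
    {"hand": 0,"dp": [0.43,-0.73,0.63],"spin": 0},
    {"hand": 0,"dp": [0.43,-0.73,0.7],"spin": 0},
    {"hand": 0,"dp": [0.43,-0.73,0.71],"spin": 0}
  ]
}}

```text
time: 2.0
ee_pos: [0.3872, -0.2024, 0.0423]
eef_rot: [0.999, 0.049, -0.002, -0.001]
ft_force: [0.4, 0.2, 0.6]
width: 0.0007
grip_force: 0.0
```

```bash
python3 - <<'E'
from h import *
s=read_state();print(s['time'],s['ee_pos'],s['ft_force'],s['width'])
a=np.hstack([camera('top')[90:330,120:420]]);cv2.imwrite('pics/t1.png',cv2.resize(a[:,:,::-1],(750,600)))
E
```

```text
2.0 [ 0.3871836  -0.20238696  0.04229376] [0.37010647 0.18851    0.57398561] 0.0006772213230709925
```

View pics/t1.png

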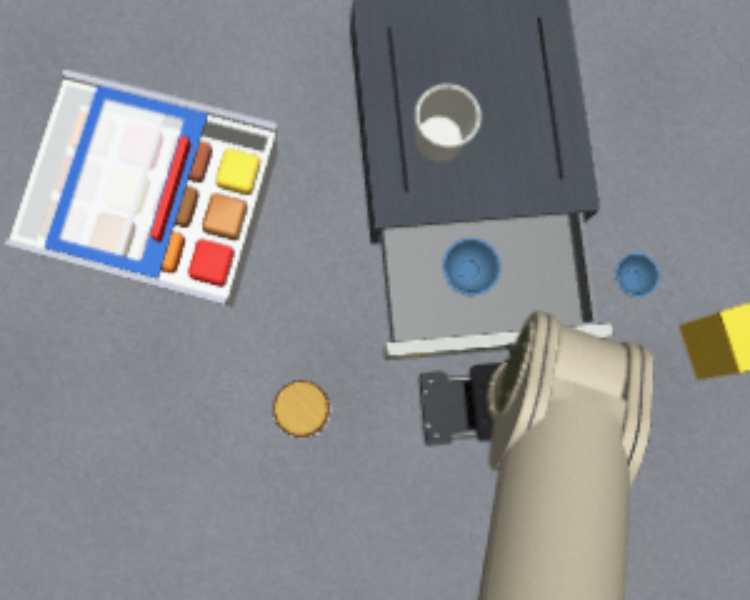

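The gripper is low in front of the panel, clear of the jar and the bowls. Next is a gentle push.

Request:
{"name": "carry_out", "arguments": {
  "deltas": [
    {"hand": 0,"dp": [0.04,0,0],"spin": 0},
    {"hand": 0,"dp": [0.09,0,0],"spin": 0},
    {"hand": 0,"dp": [0.13,0,0],"spin": 0},
    {"hand": 0,"dp": [0.16,0,0],"spin": 0},
    {"hand": 0,"dp": [0.18,0,0],"spin": 0},
    {"hand": 0,"dp": [0.2,0,0],"spin": 0},
    {"hand": 0,"dp": [0.22,0,0],"spin": 0},
    {"hand": 0,"dp": [0.24,0,0],"spin": 0},
    {"hand": 0,"dp": [0.27,0,0],"spin": 0},
    {"hand": 0,"dp": [0.3,0,0],"spin": 0},
    {"hand": 0,"dp": [0.34,0,0],"spin": 0},
    {"hand": 0,"dp": [0.38,0,0],"spin": 0},
    {"hand": 0,"dp": [0.42,0,0],"spin": 0},
    {"hand": 0,"dp": [0.46,0,0],"spin": 0},
    {"hand": 0,"dp": [0.5,0,0],"spin": 0},
    {"hand": 0,"dp": [0.53,0,0],"spin": 0},
    {"hand": 0,"dp": [0.56,0,0],"spin": 0},
    {"hand": 0,"dp": [0.58,0,0],"spin": 0},
    {"hand": 0,"dp": [0.6,0,0],"spin": 0},
    {"hand": 0,"dp": [0.61,0,0],"spin": 0}
  ]
}}

```text
time: 4.05
ee_pos: [0.5418, -0.187, 0.0452]
eef_rot: [0.999, 0.049, 0.0, 0.0]
ft_force: [-2.2, 1.1, 0.4]
width: 0.0006
grip_force: 1.0
```

```bash
python3 - <<'E'
from h import *
s=read_state();print(s['time'],s['ee_pos'],s['ft_force'],s['width'])
a=camera('scene')[90:330,100:400];cv2.imwrite('pics/s2.png',cv2.resize(a[:,:,::-1],(750,600)))
E
```

```text
4.05 [ 0.54176345 -0.18704652  0.04516311] [-2.18354136  1.09673004  0.36421507] 0.0005823649312533905
```

View pics/s2.png

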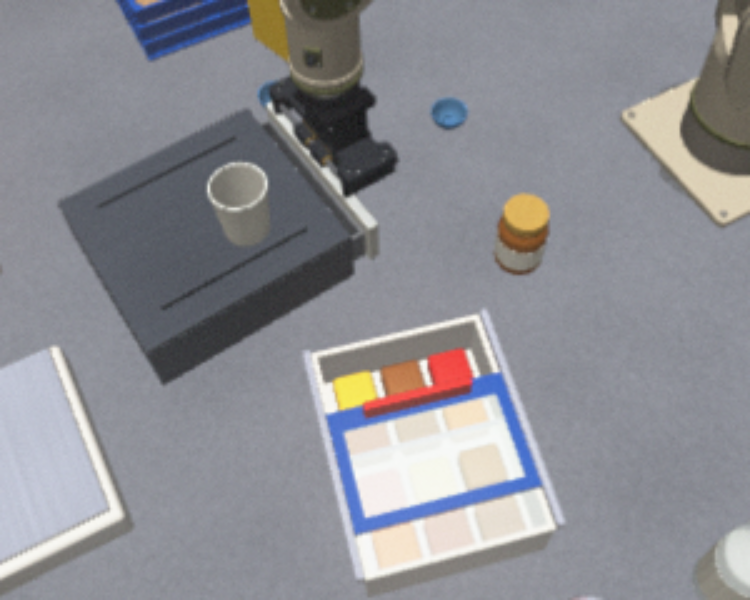

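The drawer is nearly in, with about 10–20 mm left. I'll continue slowly.

Request:
{"name": "carry_out", "arguments": {
  "deltas": [
    {"hand": 0,"dp": [0.01,0,0],"spin": 0},
    {"hand": 0,"dp": [0.02,0,0],"spin": 0},
    {"hand": 0,"dp": [0.03,0,0],"spin": 0},
    {"hand": 0,"dp": [0.04,0,0],"spin": 0},
    {"hand": 0,"dp": [0.05,0,0],"spin": 0},
    {"hand": 0,"dp": [0.06,0,0],"spin": 0}
  ]
}}

```text
time: 4.7
ee_pos: [0.5565, -0.1857, 0.0452]
eef_rot: [0.999, 0.049, 0.0, 0.0]
ft_force: [-2.0, -0.6, 1.5]
width: 0.0007
grip_force: 1.1
```

Request:
{"name": "carry_out", "arguments": {
  "deltas": [
    {"hand": 0,"dp": [0.01,0,0],"spin": 0},
    {"hand": 0,"dp": [0.02,0,0],"spin": 0},
    {"hand": 0,"dp": [0.03,0,0],"spin": 0},
    {"hand": 0,"dp": [0.04,0,0],"spin": 0}
  ]
}}

```text
time: 5.1
ee_pos: [0.5663, -0.1847, 0.0451]
eef_rot: [0.999, 0.049, 0.0, 0.0]
ft_force: [-1.0, -0.2, 2.0]
width: 0.0003
grip_force: 1.1
```

Request:
{"name": "carry_out", "arguments": {
  "deltas": [
    {"hand": 0,"dp": [0.008,0,0],"spin": 0},
    {"hand": 0,"dp": [0.016,0,0],"spin": 0},
    {"hand": 0,"dp": [0.024,0,0],"spin": 0}
  ]
}}

```text
time: 5.4
ee_pos: [0.5677, -0.1847, 0.0445]
eef_rot: [0.999, 0.049, -0.005, -0.0]
ft_force: [-30.9, 1.0, 22.4]
width: 0.0006
grip_force: 15.4
```

The drawer is at its stop: the force jumped and the TCP halted. I'll hold lightly, back off and lift.

Request:
{"name": "carry_out", "arguments": {
  "deltas": [
    {"hand": 0,"dp": [-0.01,0,0],"spin": 0},
    {"hand": 0,"dp": [-0.01,0,0],"spin": 0},
    {"hand": 0,"dp": [-0.01,0,0],"spin": 0},
    {"hand": 0,"dp": [-0.04,0,0],"spin": 0},
    {"hand": 0,"dp": [-0.1,0,0],"spin": 0},
    {"hand": 0,"dp": [-0.18,0,0],"spin": 0},
    {"hand": 0,"dp": [-0.24,0,-0.06],"spin": 0},
    {"hand": 0,"dp": [-0.26,0,-0.2],"spin": 0},
    {"hand": 0,"dp": [-0.26,0,-0.36],"spin": 0},
    {"hand": 0,"dp": [-0.26,0,-0.52],"spin": 0},
    {"hand": 0,"dp": [-0.26,0,-0.66],"spin": 0},
    {"hand": 0,"dp": [-0.26,0,-0.74],"spin": 0},
    {"hand": 0,"dp": [-0.26,0,-0.76],"spin": 0}
  ]
}}

```text
time: 6.7
ee_pos: [0.5088, -0.1905, 0.2378]
eef_rot: [0.999, 0.049, 0.002, 0.001]
ft_force: [-0.3, -0.1, 0.8]
width: 0.0005
grip_force: 0.0
```

```bash
python3 - <<'E'
from m import *
s=read_state();print(s['time'],s['ee_pos'],s['eef_rot'],s['ft_force'])
for n in('scene','top'):
    cv2.imwrite(f'pics/{n}3.png',camera(n)[:,:,::-1])
t=cv2.imread('pics/top3.png')[60:260,160:400];u=cv2.imread('pics/scene3.png')[90:290,100:340]
cv2.imwrite('pics/c3.png',cv2.resize(np.hstack([t,u]),(800,333),interpolation=cv2.INTER_CUBIC))
E
```

```text
6.7 [ 0.50876059 -0.19051932  0.23784968] [0.99877159 0.04948078 0.00241721 0.00105687] [-0.29335386 -0.09101482  0.79304468]
```

View pics/c3.png

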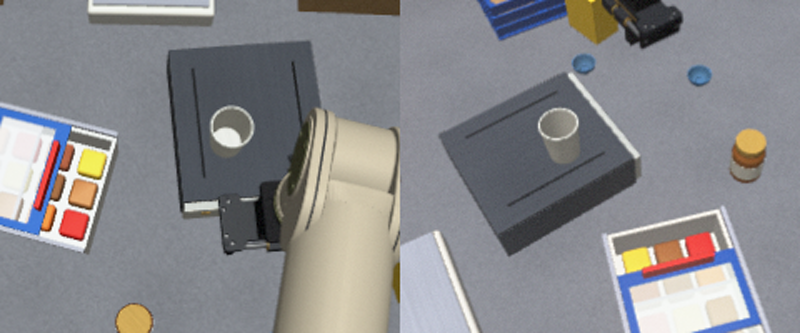

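The drawer is shut (panel flush at the housing's front), and the cup is in place. Next I'll move to the cover side.

Request:
{"name": "carry_out", "arguments": {
  "deltas": [
    {"hand": 0,"dp": [0.03,-0.08,0],"spin": 0.02},
    {"hand": 0,"dp": [0.08,-0.2,0],"spin": 0.05},
    {"hand": 0,"dp": [0.15,-0.36,0],"spin": 0.08},
    {"hand": 0,"dp": [0.21,-0.52,0],"spin": 0.105},
    {"hand": 0,"dp": [0.27,-0.67,0],"spin": 0.105},
    {"hand": 0,"dp": [0.3,-0.76,0],"spin": 0.105},
    {"hand": 0,"dp": [0.315,-0.785,0],"spin": 0.105},
    {"hand": 0,"dp": [0.315,-0.785,0],"spin": 0.105}
  ]
}}

```text
time: 7.6
ee_pos: [0.5661, 0.0132, 0.2336]
eef_rot: [0.993, -0.114, -0.001, -0.0]
ft_force: [-1.0, -0.4, -1.0]
width: 0.0008
grip_force: 0.0
```

Request:
{"name": "carry_out", "arguments": {
  "deltas": [
    {"hand": 0,"dp": [0.0,-0.08,0],"spin": 0},
    {"hand": 0,"dp": [0.01,-0.22,0],"spin": 0},
    {"hand": 0,"dp": [0.02,-0.38,0],"spin": 0},
    {"hand": 0,"dp": [0.03,-0.54,0],"spin": 0},
    {"hand": 0,"dp": [0.04,-0.69,0],"spin": 0},
    {"hand": 0,"dp": [0.05,-0.8,0],"spin": 0},
    {"hand": 0,"dp": [0.05,-0.845,0],"spin": 0},
    {"hand": 0,"dp": [0.05,-0.845,0.06],"spin": 0},
    {"hand": 0,"dp": [0.05,-0.845,0.18],"spin": 0},
    {"hand": 0,"dp": [0.05,-0.845,0.3],"spin": 0},
    {"hand": 0,"dp": [0.05,-0.845,0.4],"spin": 0},
    {"hand": 0,"dp": [0.05,-0.845,0.44],"spin": 0},
    {"hand": 0,"dp": [0.05,-0.845,0.44],"spin": 0}
  ]
}}

```text
time: 8.9
ee_pos: [0.6264, 0.2127, 0.1231]
eef_rot: [0.993, -0.116, -0.001, 0.001]
ft_force: [1.0, 0.4, 0.7]
width: 0.0008
grip_force: 0.0
```

```bash
python3 - <<'E'
from h import *
s=read_state();print(s['time'],s['ee_pos'],s['eef_rot'],s['ft_force'])
a=camera('scene')[190:350,190:390];b=camera('wrist')
cv2.imwrite('pics/s4.png',np.hstack([cv2.resize(a[:,:,::-1],(420,336),interpolation=cv2.INTER_CUBIC),cv2.resize(b[:,:,::-1],(380,336))]))
E
```

```text
8.9 [0.62638128 0.2126859  0.12314706] [ 0.99320564 -0.11636057 -0.00118337  0.00116844] [1.02557565 0.38199552 0.71743054]
```

View pics/s4.png

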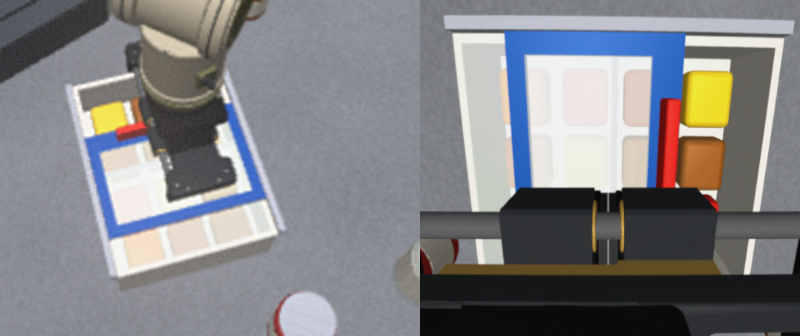

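The scene view shows the gripper over the cover, behind the ridge. In the wrist view the ridge runs along columns 660–680 (crop), next to the finger blocks. I'll check the clearance numerically.

```bash
python3 - <<'E'
from m import *
s=read_state();c=get_calibration('wrist');M=np.linalg.inv(np.array(c['mount']))
def proj(p):
    q=M@np.r_[p,1];x,y=q[:2]/q[2];f=1+c['k1']*(x*x+y*y);return np.round([c['fx']*x*f+c['cx'],c['fy']*y*f+c['cy']],0),q[2].round(3)
for p in([0,0,0],[0,.015,0],[0,-.015,0],[0,.015,-.05],[0,.055,-.06]):print(p,proj(p))
im=camera('wrist');h=cv2.cvtColor(im,cv2.COLOR_RGB2HSV)
m=roi(red(h),310,100,352,215);r,b=box(m);print(r,b.round(0))
R=Rn.from_quat(s['eef_rot']).as_matrix()
for p in b:print(p.round(0),(R.T@(onz('wrist',*p,.115,s)-s['ee_pos'])).round(4))
E
```

```text
[0, 0, 0] (array([254., 236.]), np.float64(0.176))
[0, 0.015, 0] (array([283., 236.]), np.float64(0.176))
[0, -0.015, 0] (array([226., 236.]), np.float64(0.176))
[0, 0.015, -0.05] (array([294., 286.]), np.float64(0.127))
[0, 0.055, -0.06] (array([409., 300.]), np.float64(0.118))
((335.9474792480469, 163.84046936035156), (26.448394775390625, 101.11520385742188), 3.5763344764709473) [[320. 213.]
 [326. 113.]
 [352. 114.]
 [346. 215.]]
[320. 213.] [0.009  0.0361 0.011 ]
[326. 113.] [0.0636 0.0367 0.0111]
[352. 114.] [0.0628 0.0504 0.0111]
[346. 215.] [0.0081 0.0508 0.011 ]
```

Request:
{"name": "carry_out", "arguments": {
  "deltas": [
    {"hand": 0,"dp": [0,0,0.03],"spin": 0},
    {"hand": 0,"dp": [0,0,0.06],"spin": 0},
    {"hand": 0,"dp": [0,0,0.085],"spin": 0},
    {"hand": 0,"dp": [0,0,0.092],"spin": 0},
    {"hand": 0,"dp": [0,0,0.092],"spin": 0}
  ]
}}

```text
time: 9.55
ee_pos: [0.6268, 0.2154, 0.1015]
eef_rot: [0.993, -0.115, -0.0, 0.0]
ft_force: [-0.2, 0.6, -0.0]
width: 0.0006
grip_force: 0.0
```

Request:
{"name": "carry_out", "arguments": {
  "deltas": [
    {"hand": 0,"dp": [0,0.02,0],"spin": 0},
    {"hand": 0,"dp": [0,0.04,0],"spin": 0},
    {"hand": 0,"dp": [0,0.06,0],"spin": 0},
    {"hand": 0,"dp": [0,0.08,0],"spin": 0},
    {"hand": 0,"dp": [0,0.1,0],"spin": 0},
    {"hand": 0,"dp": [0,0.12,0],"spin": 0},
    {"hand": 0,"dp": [0,0.14,0],"spin": 0},
    {"hand": 0,"dp": [0,0.17,0],"spin": 0},
    {"hand": 0,"dp": [0,0.2,0],"spin": 0},
    {"hand": 0,"dp": [0,0.23,0],"spin": 0},
    {"hand": 0,"dp": [0,0.26,0],"spin": 0},
    {"hand": 0,"dp": [0,0.29,0],"spin": 0},
    {"hand": 0,"dp": [0,0.32,0],"spin": 0},
    {"hand": 0,"dp": [0,0.34,0],"spin": 0},
    {"hand": 0,"dp": [0,0.36,0],"spin": 0},
    {"hand": 0,"dp": [0,0.37,0],"spin": 0}
  ]
}}

```text
time: 11.15
ee_pos: [0.6058, 0.1247, 0.102]
eef_rot: [0.993, -0.116, 0.0, 0.0]
ft_force: [-0.9, 1.2, -0.7]
width: 0.0007
grip_force: 0.8
```

Request:
{"name": "carry_out", "arguments": {
  "deltas": [
    {"hand": 0,"dp": [0,0.01,0],"spin": 0},
    {"hand": 0,"dp": [0,0.02,0],"spin": 0},
    {"hand": 0,"dp": [0,0.03,0],"spin": 0},
    {"hand": 0,"dp": [0,0.04,0],"spin": 0},
    {"hand": 0,"dp": [0,0.05,0],"spin": 0}
  ]
}}

```text
time: 11.65
ee_pos: [0.6028, 0.1131, 0.102]
eef_rot: [0.993, -0.115, -0.0, 0.0]
ft_force: [-0.4, 2.8, -0.8]
width: 0.0004
grip_force: 0.8
```

Request:
{"name": "carry_out", "arguments": {
  "deltas": [
    {"hand": 0,"dp": [0,0.01,0],"spin": 0},
    {"hand": 0,"dp": [0,0.02,0],"spin": 0},
    {"hand": 0,"dp": [0,0.03,0],"spin": 0}
  ]
}}

```text
time: 11.95
ee_pos: [0.6011, 0.1057, 0.102]
eef_rot: [0.993, -0.115, -0.0, 0.0]
ft_force: [-0.8, 1.3, -0.6]
width: 0.0006
grip_force: 0.8
```

Request:
{"name": "carry_out", "arguments": {
  "deltas": [
    {"hand": 0,"dp": [0,0.01,0],"spin": 0},
    {"hand": 0,"dp": [0,0.02,0],"spin": 0},
    {"hand": 0,"dp": [0,0.03,0],"spin": 0}
  ]
}}

```text
time: 12.25
ee_pos: [0.6008, 0.1052, 0.1023]
eef_rot: [0.994, -0.113, 0.002, -0.005]
ft_force: [14.0, 26.2, -16.3]
width: 0.0003
grip_force: 14.4
```

The cover is at its stop. I'll hold briefly, back off and lift clear.

Request:
{"name": "carry_out", "arguments": {
  "deltas": [
    {"hand": 0,"dp": [0,-0.01,0],"spin": 0},
    {"hand": 0,"dp": [0,-0.01,0],"spin": 0},
    {"hand": 0,"dp": [0,-0.01,0],"spin": 0},
    {"hand": 0,"dp": [0,-0.04,0],"spin": 0},
    {"hand": 0,"dp": [0,-0.1,0],"spin": 0},
    {"hand": 0,"dp": [0,-0.14,-0.03],"spin": 0},
    {"hand": 0,"dp": [0,-0.15,-0.12],"spin": 0},
    {"hand": 0,"dp": [0,-0.15,-0.26],"spin": 0},
    {"hand": 0,"dp": [0,-0.15,-0.42],"spin": 0},
    {"hand": 0,"dp": [0,-0.15,-0.56],"spin": 0},
    {"hand": 0,"dp": [0,-0.15,-0.62],"spin": 0},
    {"hand": 0,"dp": [0,-0.15,-0.62],"spin": 0},
    {"hand": 0,"dp": [0,-0.15,-0.62],"spin": 0}
  ]
}}

```text
time: 13.55
ee_pos: [0.6078, 0.1352, 0.2561]
eef_rot: [0.993, -0.115, -0.0, 0.0]
ft_force: [-0.3, -0.0, -0.4]
width: 0.0004
grip_force: 0.0
```

```bash
python3 - <<'E'
from h import *
s=read_state();print(s['time'],s['ee_pos'],s['ft_force'])
a=camera('scene');b=camera('wrist')
cv2.imwrite('pics/s5.png',np.hstack([cv2.resize(x[:,:,::-1],(400,300)) for x in(a,b)]))
E
```

```text
13.55 [0.60779797 0.13521988 0.25609491] [-2.68570453e-01 -2.05465663e-04 -3.93764083e-01]
```

View pics/s5.png

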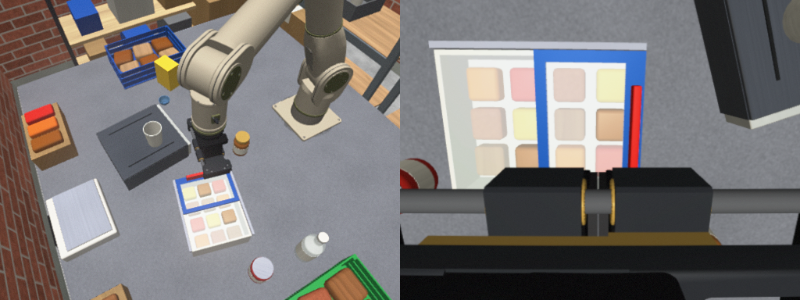

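The drawer panel is flush, the cover's blue edge sits at the case's end wall (ridge at column 635 of the wrist half), and the loose goods are where they stood. The gripper is clear.

```bash
python3 -c "
from bench import *
print(close_job())"
```

```text
the job is handed in; nothing more can be done
None
```

The till drawer and then the sample-case cover were each pushed gently to their stops, the loose goods on the counter look undisturbed in the last pictures, and the job is handed in; the bowl went in with the drawer, but I couldn't see it once shut, and no verdict came back.

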